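Put the fern keyring away and latch the sealed key box

TASK

Put the fern keyring inside the open key box, then swing the lid down and press it against its rubber seal until the clip catches and holds it shut. Do not force the box: stop pressing once the clip has caught (45 N on the box is too much). Leave the whistle, the yo-yo and the prism where they are.

Things in the scene. Friction and masses are not known exactly. Their poses are not given: they have to be found in the camera images.
- key_box: Steel key box fixed in the tray, 130 mm (x) by 180 mm (y), walls 3 mm thick and 60 mm high, inner floor 5 mm above its origin. Origin: centre of its underside; z up; -x is its front (clip side), +x its hinge side. A rubber seal on the front rim stands up to 75 mm above the origin; a spring clip sticks out 26 mm at the middle of the front.
- key_lid (a joint): Angle of the steel lid: 0 shut level, grows as it opens, 1.57 upright; starts at 1.58 to 1.75. The stiff hinge (0.2 N m) holds it anywhere. Let go unlatched it rests on the seal at 0.05 or more; held by the clip it stays between -0.03 and 0.03, differing from box to box, as the height of clip and end stops varies unseen by 3.5 mm up or down.
- lid_hinge (a point): Middle of the lid's hinge line, which runs along the box's y axis, 65 mm to +x of and 66 mm above the box origin. Lid plate: steel, 4 mm thick, 136 mm from hinge line to front edge, 186 mm wide, underside on the hinge line. The point turns with the lid: x runs along the plate away from its front edge, z is the normal of the outer face.
- lid_press (a point): Small dark disc on the lid's outer face, on its middle line, 115 mm from the hinge line: the place to press. z is the face's outward normal. Pressed here, seal and clip resist ever harder, up to between 6 and 22 N, until the clip snaps over; within 2 mm more a hard stop is met and the force shoots up.
- fern: Flat aluminium keyring shaped like a fern frond, 85 mm long along its x (-43 to +42 mm), with a split ring 24 mm wide at its -x end; leafy blade 24 mm wide (y) from x = -20 to +30 mm, 9 mm thick; about 40 g. Lies flat in the tray. Origin: on its underside, 43 mm from the ring's end; z up.
- tray: Wooden pull-out tray, fixed, 360 mm (x) by 640 mm (y), rim 22 mm high and 6 mm thick, floor 6 mm above its origin. Origin: centre of its underside.
- whistle: Blue plastic whistle, about 50 x 18 x 26 mm, standing in the tray; a bystander. Origin: underside.
- yoyo: Wooden yo-yo lying flat, 56 mm across, 34 mm high; a bystander. Origin: centre of its underside.
- prism: Glass three-sided prism lying along its x axis, 60 mm long, 35 mm wide, 30 mm high; a bystander. Origin: underside.
There are look-alikes about, which are no part of the job. Of the things like the fern, leave any that is brown or yellow; of the rest the smaller one is meant.

How it is judged:
By the outcome, as a careful person would: the job done as asked, in the order asked, and still so for the second after the job is handed in, with the robot touching nothing.
It also fails if it takes over 61 s, if anything falls off the work surface, if the arm or the gripper's body presses on something with over 40 N, if the wrist force passes 120 N, or if a joint passes its speed limit or range.

ROBOT

A 6-joint arm with a two-finger parallel gripper is mounted at the origin on the work surface. World frame = base frame: x ahead of the robot, y to its left, z up, the work surface at z = 0. Lengths are in m, angles in degrees, forces in N, time in s.
With the tool pointing down it reaches from about 0.375 to 0.75 m from the base axis. Payload 9 kg.
Tool frame: the origin (TCP) lies where the fingers leave the gripper's body, on its centre line; the fingertips stand 73 mm ahead of it and the grasp point (between the pads) lies 54 mm ahead of it (robot.tip_reach is the distance from the TCP to the fingertips, in m); z points along the fingers, y is the line along which they close (so a half turn about z gives the same grasp; the last joint's range is limited). The gripper opens to 85 mm and grips with 20 to 120 N. Pads are 22 mm wide; open, the fingers measure 114 mm over their backs; the gripper's body (76 mm by 85 mm) begins 54 mm behind the grasp point. The pads swing forward as they close: fully open they stand 13 mm farther back than shut.
Start: joints at [-84.322, 5.964, 5.575, 89.605, 0, 77.527], TCP at [0.187, -0.57, 0.304] pointing down, gripper open.
Joint ranges: [-171.21, 171.21], [-48.23, 106.86], [-62.78, 66.21], [-105.2, 120.99], [-86.42, 89.51], [-180, 180]. Speed limits (degrees/s): [127.2, 127.2, 147.25, 180, 180, 180].

INTERFACE

Orientations are given as [roll, pitch, yaw] about the fixed x, y, z axes, in that order (R = Rz(yaw) Ry(pitch) Rx(roll)).
In Python, from plant import robot gives the robot as it stands. Calls block until the motion is done:
- robot.move_pose(position, orientation): joint-space move of the TCP to a pose.
- robot.line_to(position, vel=0.15, rotation=None, guard=None): straight line of the TCP; rotation=None keeps the orientation; vel is the mean speed in m/s. With guard (N) it stops when the force on the tool has changed by that much, and returns True; else False.
- robot.goto_joints(angles): joint-space move.
- robot.set_gripper(opening): finger opening in m; the grip force is fixed at half the most; returns when the fingers have stopped.
- robot.pause(seconds).
- robot.ik(position, orientation): joint angles nearest the present ones, or None.
- robot.observe(): the state.
- robot.grab_frame(name): name is "scene" or "side" or "wrist"; returns the picture (384x512x3 uint8, blue, green, red); there is no depth.
- robot.get_calibration(name): a dict with "vertical_fov" (degrees; the focal length in pixels is half the picture's height over the tangent of half this angle, whatever the lens; pixels are square), "cx", "cy" (the principal point, pixels), "rvec" (rotation vector, rad) and "tvec" (3), from world to camera coordinates, as OpenCV has them. Camera axes: x right, y down, z forward; pixel columns grow to the right and rows downward; lengths in m; the calibration is good to about 2 mm. A picture is of the moment at which its call begins: read the wrist's pose just before it. get_calibration takes no time and is no camera call; for the wrist camera it gives the pose at the moment of the call.
A pose or a line that the arm cannot do raises robot.IKError and nothing moves.
- robot.job_done(): hands the job in, once; it reports no verdict.
The state is a dict: "time": time; "q": joint angles; "qvel": joint speeds; "joint_torque": joint torques, N m; "tool_pos": TCP position; "tcp_rot": TCP orientation; "ft_force": force on the tool from outside, world axes, zero at the start; "torque": the same for the moment, N m; "gripper_width": finger opening in m.
Only numpy, scipy, OpenCV 4.12 (cv2) and the standard library are available. Lean on these libraries where they do the work, as an engineer would, in place of code of your own. Each camera call takes 0.05 s, during which the arm holds its last target. There are 200 camera calls.

## Working session

There is one attempt and no reset: what is moved stays moved. The work goes in short steps, each a Python script; the robot and the scene stay as the last script left them, time stands still between calls to the robot, and variables do not carry over. Pictures are saved under pics/ and viewed, on a budget of 10 in all, crops included, one or two more only if the job needs it, and the job is handed in when it is done.

```bash
mkdir -p pics; ls
python3 - <<'E'
from plant import robot
import cv2
for n in("scene","side"):
    cv2.imwrite(f"pics/{n}0.png",robot.grab_frame(n)); c=robot.get_calibration(n); print(n,c)
E
```

```text
pics
scene {'vertical_fov': 52.88255902957387, 'cx': 250.32374956172177, 'cy': 186.72207967761653, 'rvec': array([ 0.80740795,  2.5355518 , -1.09990673]), 'tvec': array([ 0.56827705, -0.11668716,  1.07007922])}
side {'vertical_fov': 46.17109886056494, 'cx': 254.60450280425127, 'cy': 186.71875778631858, 'rvec': array([ 0.28273604, -2.6007155 ,  1.4973234 ]), 'tvec': array([0.58793857, 0.1918875 , 0.72104776])}
```

View pics/scene0.png

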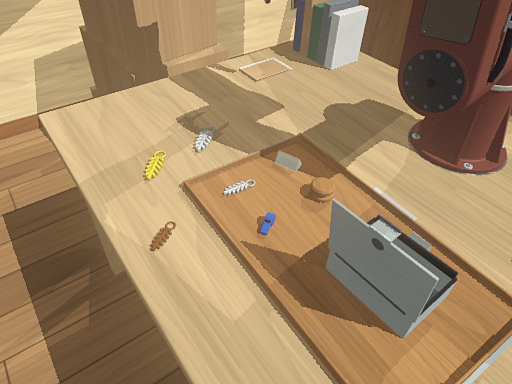

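View pics/side0.png

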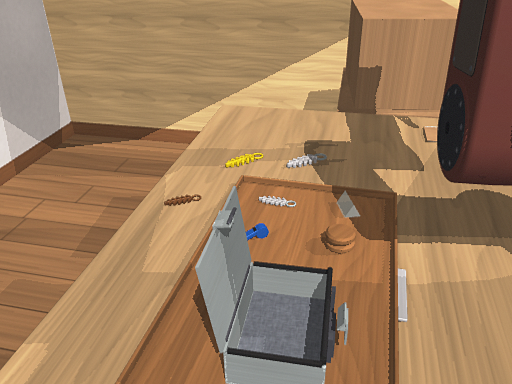

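Candidate ferns in the scene picture are white in the tray (238,187), silver on the table (204,139), yellow (155,165) and brown (163,236). Yellow and brown are ruled out, so it comes down to the smaller of white and silver. I'll check both in enlarged crops.

```bash
cat > h.py <<'E'
import numpy as np, cv2
from plant import robot
from scipy.spatial.transform import Rotation as Rn
def K(c): 
    f=192/np.tan(np.radians(c["vertical_fov"]/2)); return np.array([[f,0,c["cx"]],[0,f,c["cy"]],[0,0,1]])
def ray(c,u,v):
    R=cv2.Rodrigues(np.array(c["rvec"]))[0]; t=np.array(c["tvec"]).ravel()
    return -R.T@t, R.T@np.linalg.inv(K(c))@np.array([u,v,1])
def at_z(c,u,v,z):
    o,d=ray(c,u,v); return o+d*(z-o[2])/d[2]
def proj(c,P):
    return cv2.projectPoints(np.array(P,float).reshape(-1,3),np.array(c["rvec"]),np.array(c["tvec"]),K(c),None)[0][:,0]
def tri(obs):  # [(c,u,v),...]
    A=np.zeros((3,3));b=np.zeros(3)
    for c,u,v in obs:
        o,d=ray(c,u,v); d/=np.linalg.norm(d); M=np.eye(3)-np.outer(d,d); A+=M;b+=M@o
    return np.linalg.solve(A,b)
def crop(im,x,y,w,h,s): return cv2.resize(im[y:y+h,x:x+w],None,fx=s,fy=s,interpolation=cv2.INTER_CUBIC)
E
python3 - <<'E'
from h import *
s=cv2.imread("pics/scene0.png"); d=cv2.imread("pics/side0.png")
a=crop(s,180,110,100,100,4)   # 400x400
b=crop(d,220,140,100,75,4)  # 400x300
c=crop(s,320,190,150,150,4) #600x600
o=crop(d,190,190,180,194,3)
cv2.imwrite("pics/c1.png",np.hstack([a,np.vstack([b,np.zeros((100,400,3),np.uint8)])]))
cv2.imwrite("pics/c2.png",o)
cv2.imwrite("pics/c3.png",c)
E
```

```text
(no output)
```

View pics/c1.png

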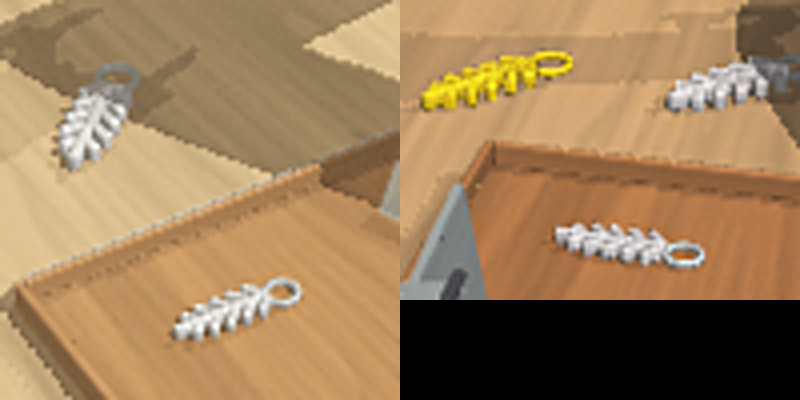

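View pics/c2.png

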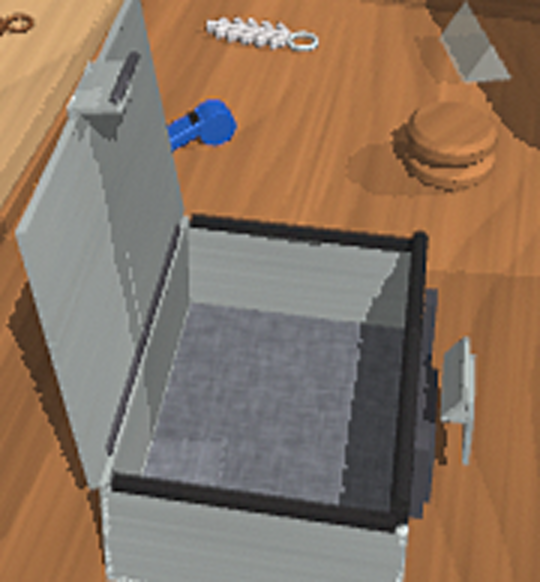

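View pics/c3.png

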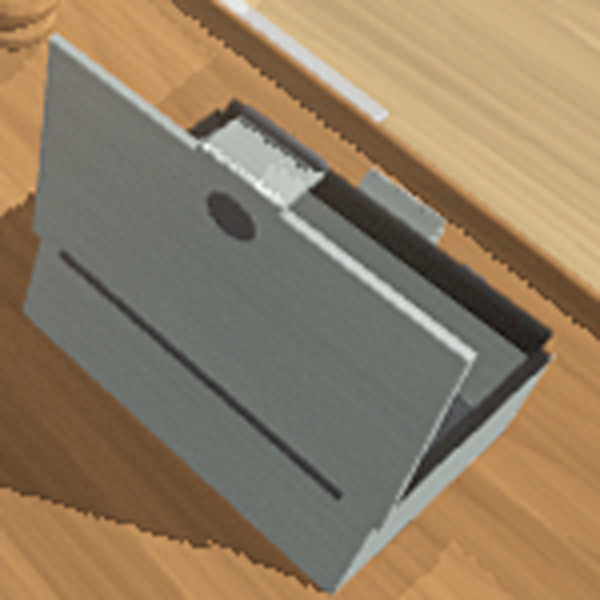

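The white fern in the tray spans (223,193) to (255,181) in scene, and the silver one on the table spans (197,150) to (212,127). Next I'll measure both and fit the box pose from its corners.

Run:
```python
from h import *
from scipy.optimize import least_squares
S=robot.get_calibration("scene");D=robot.get_calibration("side")
np.set_printoptions(precision=4,suppress=True)
print("fern tri tip,ring",tri([(S,223.5,193.3),(D,259.3,198.8)]),tri([(S,255,181.3),(D,296.3,204)]))
for nm,z,a,b in(("white S",.011,(223.5,193.3),(255,181.3)),("silver S",.005,(197,150),(212.5,127))):
    p,q=at_z(S,*a,z),at_z(S,*b,z);print(nm,p,q,np.linalg.norm(p-q))
p,q=at_z(D,259.3,198.8,.011),at_z(D,296.3,204,.011);print("white D",p,q,np.linalg.norm(p-q))
p,q=at_z(D,(666-400)/4+220,140+103/4,.005),at_z(D,(808-400)/4+220,140+68/4,.005);print("silver D",p,q,np.linalg.norm(p-q))
for u,v in((253.3,262.3),(331.7,268.3),(227.7,348.3),(325,365)): print("rim",at_z(D,u,v,.07))
print("prism,yoyo,whistle",at_z(S,288,160,.02),at_z(S,323,188,.03),at_z(S,267,224,.02))
print("disc ray z .18",at_z(S,378,244.3,.18)); print("lidtop",at_z(S,333,199.3,.2),at_z(S,438.8,278.8,.2),"bot",at_z(S,403,338,.006))
```

```text
fern tri tip,ring [ 0.6374 -0.1948  0.0075] [ 0.5528 -0.1859  0.0093]
white S [ 0.6393 -0.1916  0.011 ] [ 0.5546 -0.1836  0.011 ] 0.08509469379474223
silver S [ 0.6037 -0.3764  0.005 ] [ 0.5132 -0.4451  0.005 ] 0.11363610218185073
white D [ 0.6361 -0.1895  0.011 ] [ 0.5523 -0.1843  0.011 ] 0.08395006994664118
silver D [ 0.6048 -0.3705  0.005 ] [ 0.521  -0.4382  0.005 ] 0.10775839060692215
rim [0.5822 0.096  0.07  ]
rim [0.4584 0.0851 0.07  ]
rim [0.5757 0.2687 0.07  ]
rim [0.452  0.2679 0.07  ]
prism,yoyo,whistle [ 0.4445 -0.1931  0.02  ] [ 0.4526 -0.0595  0.03  ] [ 0.6197 -0.0525  0.02  ]
disc ray z .18 [0.6015 0.1831 0.18  ]
lidtop [0.6059 0.0885 0.2   ] [0.5972 0.2762 0.2   ] bot [0.5796 0.2726 0.006 ]
```

White measures 85 mm and silver 110 mm, so white in the tray is the fern. Fitting the box pose.

Run:
```python
from h import *
from scipy.optimize import least_squares
S=robot.get_calibration("scene");D=robot.get_calibration("side")
np.set_printoptions(precision=4,suppress=True)
def lid(th,l,y,n): # l from hinge, n outward
    return [.065-l*np.cos(th)+n*np.sin(th), y, .066+l*np.sin(th)+n*np.cos(th)]
def res(p,full=False):
    x,y,yaw,th,h=p; z=.006
    B=lambda P:np.array([x,y,z])+Rn.from_euler('z',yaw).apply(P)
    obs=[(S,(403,338),[.065,.09,0]),(S,(333,199.3),lid(th,.136,-.093,.002)),(S,(438.8,278.8),lid(th,.136,.093,.002)),
     (S,(378,244.3),lid(th,.115,0,.004)),(D,(196.7,268.3),lid(th,.136,.093,.002)),
     (D,(253.3,262.3),[.065,-.09,h]),(D,(331.7,268.3),[-.065,-.09,.075]),(D,(325,365),[-.065,.09,.075]),(D,(227.7,348.3),[.065,.09,h])]
    r=np.array([proj(c,B(np.array(P)))[0]-uv for c,uv,P in obs]); return r if full else r.ravel()
s=least_squares(res,[.517,.18,.03,1.65,.062],loss='soft_l1');print(s.x,np.degrees(s.x[2]));print(res(s.x,True))
o=robot.observe();print(o["tool_pos"],o["tcp_rot"],o["time"],robot.tip_reach)
```

```text
[0.5169 0.1828 0.0227 1.7323 0.066 ] 1.302065694126332
[[ 0.7128  0.8368]
 [ 1.2682 -0.9572]
 [-0.2943  0.6805]
 [ 0.4188 -0.5038]
 [-0.7726 -0.7938]
 [-0.7999 -1.7919]
 [ 3.0645 -2.5135]
 [ 2.0746 -3.4423]
 [-4.4337  1.8263]]
[ 0.1869 -0.5699  0.3032] [-179.9337   -0.0163   18.1507] 0.1 0.0726
```

The box is at (0.517, 0.183) with yaw 1.3° and the lid at 1.73 rad. All three fit the dimensions given. Moving above the fern.

Run:
```python
from h import *
np.set_printoptions(precision=4,suppress=True)
robot.set_gripper(.045); print("tr",robot.tip_reach)
robot.move_pose([.600,-.189,.21],[180,0,-5])
o=robot.observe();c=robot.get_calibration("wrist");im=robot.grab_frame("wrist")
print(o["time"],o["tool_pos"],o["tcp_rot"],o["ft_force"],o["gripper_width"])
for P in([.600,-.189,.012],[.638,-.192,.012],[.553,-.1855,.012]):
    u=proj(c,P)[0];print(u);cv2.drawMarker(im,tuple(int(round(a)) for a in u),(0,0,255),0,8)
np.save("wc.npy",c,allow_pickle=True)
cv2.imwrite("pics/w1.png",im)
```

```text
tr 0.0726
2.625 [ 0.5998 -0.1899  0.2102] [179.983   -0.0189  -5.0516] [-0.3758 -0.8741 -0.2954] 0.04469404357638409
[254.651 182.846]
[254.2657 144.9361]
[255.2843 225.6515]
```

View pics/w1.png

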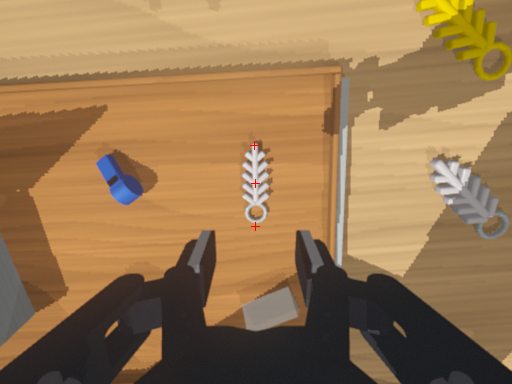

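The wrist view shows the fern from (255,141) to (257,223), within 3 px of the markers. The white one is clearly smaller than the silver at (470,197). Descending with the guard on.

Run:
```python
from h import *
np.set_printoptions(precision=4,suppress=True)
robot.line_to([.603,-.1895,.10])
g=robot.line_to([.603,-.1895,.0805],vel=.04,guard=4)
o=robot.observe();print(g,o["tool_pos"],o["ft_force"])
if g: robot.line_to([.603,-.1895,o["tool_pos"][2]+.003],vel=.04)
robot.set_gripper(.0)
o=robot.observe();print(o["gripper_width"],o["ft_force"],o["tool_pos"])
robot.line_to([.603,-.1895,.23],vel=.2)
o=robot.observe();print(o["gripper_width"],o["ft_force"],o["time"])
cv2.imwrite("pics/w2.png",robot.grab_frame("wrist"))
```

```text
False [ 0.6029 -0.1894  0.0804] [-0.2643  0.305  -0.1398]
0.021883754939284468 [0.1072 0.3918 4.1437] [ 0.6033 -0.1897  0.0811]
0.021674283657899387 [0.4513 0.314  0.1177] 5.4167
```

View pics/w2.png

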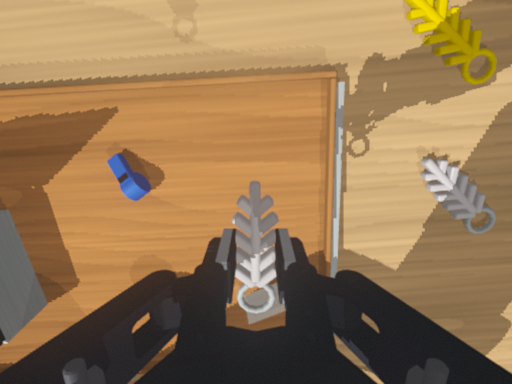

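The fern is held squarely, ring toward the robot, at width 21.7 mm. Carrying it to the box.

Run:
```python
from h import *
np.set_printoptions(precision=4,suppress=True)
robot.move_pose([.513,.183,.29],[180,0,1.3])
o=robot.observe();print(o["time"],o["gripper_width"],o["tool_pos"])
robot.line_to([.513,.183,.13],vel=.15,guard=8)
g=robot.line_to([.513,.183,.092],vel=.05,guard=5)
o=robot.observe();print(g,o["tool_pos"],o["ft_force"])
robot.set_gripper(.05)
robot.line_to([.513,.183,.29],vel=.2,guard=10)
o=robot.observe();print(o["time"],o["tool_pos"],o["ft_force"])
a=robot.grab_frame("wrist");b=robot.grab_frame("side")
cv2.imwrite("pics/p1.png",np.hstack([cv2.resize(a,(400,300)),cv2.resize(b,(400,300))]))
```

```text
10.2167 0.021537096829661737 [0.513  0.1829 0.29  ]
False [0.5132 0.183  0.0923] [ 0.2869  0.6945 -0.2472]
13.8667 [0.5126 0.1829 0.2887] [-0.1841 -0.1532 -0.3467]
```

View pics/p1.png

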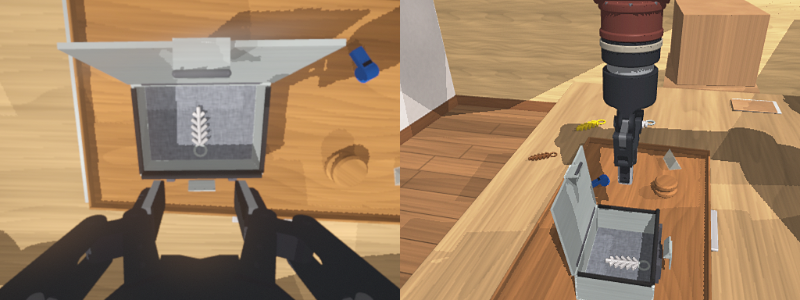

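The fern lies flat inside the box (wrist view 200,130) and the bystanders are untouched. Now I'll swing the lid, pushing its outer face along an arc from behind.

Run:
```python
from h import *
np.set_printoptions(precision=4,suppress=True)
Rz=Rn.from_euler('z',1.3,degrees=True); O=np.array([.517,.183,.006]); ori=[180,0,1.3]
def pos(deg,l):
    t=np.radians(deg); n=.004
    c=np.array([.065-l*np.cos(t)+n*np.sin(t)+.011,0,.066+l*np.sin(t)+n*np.cos(t)+.076])
    return O+Rz.apply(c)
degs=[108,95,85,75,65,55,45,35,25,16]
P=[pos(d,.115) for d in degs]
P[0]=P[0]+[.015,0,0]
up=P[0].copy();up[2]=.33
print([robot.ik(list(p),ori) is not None for p in [up]+P])
robot.set_gripper(0.0)
robot.line_to([.513,.183,.33],vel=.25)
robot.line_to(list(up),vel=.25)
robot.line_to(list(P[0]),vel=.2,guard=10)
for d,p in zip(degs[1:],P[1:]):
    g=robot.line_to(list(p),vel=.12,guard=12); o=robot.observe(); print(d,g,o["time"],o["tool_pos"],o["ft_force"])
    if g: break
a=robot.grab_frame("side");b=robot.grab_frame("scene")
cv2.imwrite("pics/l1.png",np.hstack([cv2.resize(a,(400,300)),cv2.resize(b,(400,300))]))
```

```text
[True, True, True, True, True, True, True, True, True, True, True]
95 False 16.5 [0.6076 0.1851 0.2638] [-0.5673  0.0087  0.3893]
85 False 16.8167 [0.5874 0.1846 0.2631] [ 0.6777 -0.6577  0.4527]
75 False 17.1333 [0.5675 0.1841 0.2601] [ 0.0547 -0.0466 -0.0319]
65 False 17.45 [0.5485 0.1837 0.254 ] [ 1.4546  0.2415 -1.1927]
55 False 17.7667 [0.5307 0.1833 0.2446] [-0.7345 -0.8653  0.5416]
45 False 18.0833 [0.5149 0.1829 0.2323] [-0.1509 -0.1722 -0.2684]
35 False 18.4 [0.5014 0.1826 0.2175] [ 0.5283  0.3386 -0.3832]
25 False 18.7167 [0.4908 0.1824 0.2006] [ 0.4372  1.2897 -0.1635]
16 False 19.0167 [0.4837 0.1822 0.1838] [-0.1219  0.0857  0.0624]
```

View pics/l1.png

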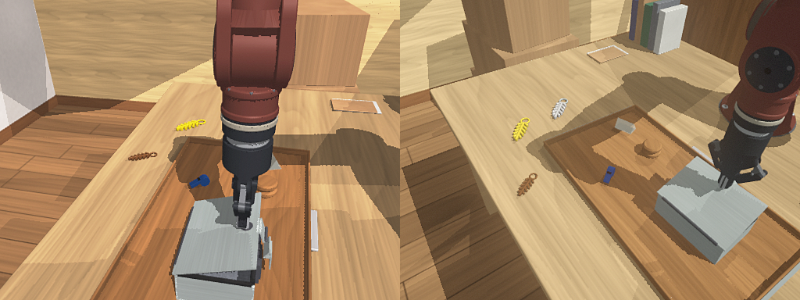

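The lid is down to about 16°. Moving over the press disc, then pressing in fine steps while watching for the force to drop.

Run:
```python
from h import *
O=np.array([.517,.183]);x,y=O+Rn.from_euler('z',1.3,degrees=True).apply([-.05,0,0])[:2]
o=robot.observe();p=o["tool_pos"]
robot.line_to([p[0],p[1],p[2]+.004],vel=.1)
robot.line_to([x,y,p[2]+.004],vel=.1)
robot.line_to([x,y,.166],vel=.05,guard=8)
z=robot.observe()["tool_pos"][2]; f0=0; peak=0; log=[]
while z>.140:
    z-=.0004; robot.line_to([x,y,z],vel=.01,guard=12)
    o=robot.observe(); f=o["ft_force"][2]; log.append((round(z*1e3,1),round(o["tool_pos"][2]*1e3,1),round(f,1)))
    if f>30 or (peak>5 and f<peak-max(2.5,.3*peak)): break
    peak=max(peak,f)
    if o["time"]>48: break
print(log,peak,o["time"])
```

```text
[(np.float64(165.4), np.float64(165.6), np.float64(0.5)), (np.float64(165.0), np.float64(165.0), np.float64(-0.7)), (np.float64(164.6), np.float64(164.6), np.float64(-0.4)), (np.float64(164.2), np.float64(164.1), np.float64(-0.5)), (np.float64(163.8), np.float64(163.7), np.float64(0.4)), (np.float64(163.4), np.float64(163.5), np.float64(1.3)), (np.float64(163.0), np.float64(163.2), np.float64(4.2)), (np.float64(162.6), np.float64(162.7), np.float64(4.6)), (np.float64(162.2), np.float64(162.2), np.float64(4.5)), (np.float64(161.8), np.float64(161.8), np.float64(5.4)), (np.float64(161.4), np.float64(161.4), np.float64(5.8)), (np.float64(161.0), np.float64(161.0), np.float64(5.5)), (np.float64(160.6), np.float64(160.6), np.float64(5.9)), (np.float64(160.2), np.float64(160.2), np.float64(7.4)), (np.float64(159.8), np.float64(159.8), np.float64(6.3)), (np.float64(159.4), np.float64(159.4), np.float64(6.7)), (np.float64(159.0), np.float64(159.1), np.float64(6.2)), (np.float64(158.6), np.float64(158.7), np.float64(6.9)), (np.float64(158.2), np.float64(158.3), np.float64(7.4)), (np.float64(1
[... 922 characters left out ...]
 np.float64(151.5), np.float64(9.4)), (np.float64(151.0), np.float64(151.1), np.float64(9.1)), (np.float64(150.6), np.float64(150.8), np.float64(8.8)), (np.float64(150.2), np.float64(150.5), np.float64(11.0)), (np.float64(149.8), np.float64(150.2), np.float64(11.4)), (np.float64(149.4), np.float64(149.8), np.float64(12.3)), (np.float64(149.0), np.float64(149.5), np.float64(13.2)), (np.float64(148.6), np.float64(149.5), np.float64(17.1)), (np.float64(148.2), np.float64(149.4), np.float64(20.4)), (np.float64(147.8), np.float64(149.4), np.float64(24.2)), (np.float64(147.4), np.float64(149.4), np.float64(27.4)), (np.float64(147.0), np.float64(149.3), np.float64(30.6))] 27.427898145812854 32.0417
```

There was a small drop at 155.4→154.6, another near 150.6, then a stiff stop at 149.4. I stopped at 30.6 N. Backing off slowly shows whether the lid stays down.

Run:
```python
from h import *
o=robot.observe();x,y,z=o["tool_pos"];z=.147;log=[]
for i in range(14):
    z+=.0008; robot.line_to([x,y,z],vel=.02); o=robot.observe(); log.append((round(float(o["tool_pos"][2])*1e3,1),round(float(o["ft_force"][2]),1)))
print(log)
robot.line_to([x,y,.25],vel=.2); robot.line_to([x,y-.25,.27],vel=.3)
print(robot.observe()["time"])
a=robot.grab_frame("side");b=robot.grab_frame("scene")
cv2.imwrite("pics/side2.png",a);cv2.imwrite("pics/scene2.png",b)
cv2.imwrite("pics/l2.png",np.hstack([crop(a,200,220,160,164,2.5),crop(b,310,190,160,164,2.5)]))
```

```text
[(149.4, 20.9), (149.6, 14.2), (150.2, 12.4), (150.8, 10.7), (151.0, 4.0), (151.5, 0.0), (152.5, -1.0), (153.5, 0.2), (154.2, -0.3), (155.1, -0.1), (155.9, 0.1), (156.7, -0.2), (157.5, 0.8), (158.2, -0.3)]Traceback (most recent call last):
  File "<stdin>", line 6, in <module>
plant.IKError: the arm cannot follow that straight line within its joint ranges
```

On backing off, the lid stopped following at about 151.2 mm. Unlatched it would have come up to about 158, so it looks held by the clip. Checking by eye.

Run:
```python
from h import *
S=robot.get_calibration("scene");D=robot.get_calibration("side")
o=robot.observe();print(o["tool_pos"],o["time"])
x,y,z=o["tool_pos"]
robot.line_to([x,y,.25],vel=.2)
robot.move_pose([.42,-.08,.27],[180,0,1.3])
o=robot.observe();print(o["time"],o["tool_pos"],o["ft_force"])
a=robot.grab_frame("side");b=robot.grab_frame("scene")
Rz=Rn.from_euler('z',1.3,degrees=True)
for th in(0,.06):
    P=[np.array([.517,.183,.006])+Rz.apply([.065-.136*np.cos(th),s,.066+.136*np.sin(th)+.004]) for s in(-.093,.093)]
    print(th,proj(D,P).round(1).tolist(),proj(S,P).round(1).tolist())
cv2.imwrite("pics/side2.png",a);cv2.imwrite("pics/scene2.png",b)
cv2.imwrite("pics/l2.png",np.hstack([crop(a,200,220,160,164,2.5),crop(b,310,190,160,164,2.5)]))
```

```text
[0.46613958 0.18191327 0.2489963 ] 36.15
41.0667 [ 0.42001307 -0.07996495  0.27000461] [-0.24820231 -0.21715259 -0.87993066]
0 [[338.5, 267.6], [331.6, 367.3]] [[379.6, 211.8], [466.0, 275.5]]
0.06 [[338.7, 263.5], [331.8, 362.7]] [[380.5, 209.0], [467.8, 272.8]]
```

View pics/l2.png

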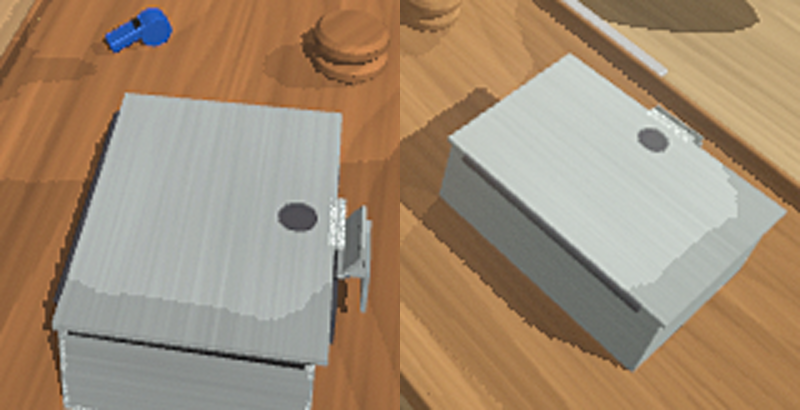

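In the pictures the lid is level and the front corners at side (336,266)/(331,365) and scene (378,212)/(464,274) give about 0 to 0.025 rad, within the latched range. The back-off forces agree, so I'm handing in.

```bash
python3 -c "
from plant import robot
robot.job_done(); print(robot.observe()['time'])"
```

```text
the job is handed in; nothing more can be done
the job is handed in; nothing more can be done
```

The fern keyring is in the box and the lid appears latched shut. I handed the job in just after 41 s of the 61 s allowed.

- **Fern:** I took the white keyring in the tray, which measured 85 mm against about 110 mm for the silver one. The picture taken after release shows it flat inside the box.
- **Lid:** I swung it down along an arc and pressed on the disc. The force dropped twice (11 to 8.5 N, then a faint dip near 9 N) before a stiff stop.
- **Pressing force:** The second drop was too small for my stop rule, so I ran into the stop and peaked at 30.6 N. That is past the point where the clip caught, but under the 45 N limit.
- **Clip check:** On backing off, the force fell from about 11 N to 0 within 0.7 mm and the lid did not spring back. Afterwards the pictures put it at about 0 to 0.025 rad, inside the latched range. The picture measurements scatter by about 0.02 rad; I did not press again to confirm.
- **Bystanders:** The robot never went near the whistle, yo-yo or prism. The last crop shows the whistle and yo-yo in place; I saw the prism undisturbed in the earlier picture taken while closing the lid.

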